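# Rock a seized locating block out of a microscope stage clamp

### The arm

A 6-joint arm with a two-finger parallel gripper is mounted at the origin on the work surface. World frame = base frame: x ahead of the robot, y to its left, z up, the work surface at z = 0. Lengths are in m, angles in rad, forces in N, time in s.
With the tool pointing down it reaches from about 0.35 to 0.975 m from the base axis. Payload 4.9 kg.
Tool frame: the origin (TCP) lies midway between the tips of the shut fingers; the grasp point (between the pads) lies ctrl.grip_depth behind it (ctrl.grip_depth is the distance from the TCP to the grasp point, in m); z points along the fingers, y is the line along which they close (so a half turn about z gives the same grasp; the last joint's range is limited). The gripper opens to 85 mm and grips with 20 to 120 N. Pads are 22 mm wide; open, the fingers measure 114 mm over their backs; the gripper's body (76 mm by 85 mm) begins 54 mm behind the grasp point. The pads swing forward as they close: fully open they stand 13 mm farther back than shut.
Start: joints at [-1.31, 0.053, 1.613, -0, 1.476, -0.119], TCP at [0.232, -0.58, 0.231] pointing down, gripper open.
Joint ranges: [-3.01, 3.01], [-1.01, 2.22], [0.06, 2.58], [-1.02, 4.17], [0.09, 2.62], [-3.14, 3.14]. Speed limits (rad/s): [2.57, 2.57, 3.14, 3.14, 3.14, 3.14].

### API

Orientations are given as a rotation vector (axis times angle).
In Python, from station import ctrl, get_image, camera_model gives the robot as it stands. The module is installed in compiled form; this text tells all that it offers.
- The arm moves only by the shell command python3 -m crank 'ROWS' [FORCE]. ROWS is JSON, a list of rows, each a list of 7 numbers: the shift along the tool's x, y, z in mm, then the turn, a rotation vector about the tool's x, y, z in rad, then the opening, from -1 (shut) to 1 (fully open). A call has exactly 10 rows; each row shifts and turns the commanded pose from where the row before left it, along the tool's axes as they then stand; what a row does not reach is not made up. A row lasts 1/12 s, in which the tool goes at most 41.7 mm and 7.16 degrees, less where a joint would pass 70% of its speed; a pose out of reach is approached as far as the arm can. A call with a gripper value outside its range is refused whole. The fingers move at their own pace and stop on an object; FORCE is the grip in N (left out, the last holds). Time passes only in rows, so rows that do not move let the fingers close, or fill a call up. It gives the time, the measured TCP pose, the force, the opening and the grip force at its end, in the units of the state.
- ctrl.get_obs(): the state, without advancing time (a new reading comes with each control period).
- get_image(name): name is "side" or "top"; returns the picture (480x640x3 uint8, red, green, blue); there is no depth.
- camera_model(name): a dict with "vertical_fov" (degrees; the focal length in pixels is half the picture's height over the tangent of half this angle, whatever the lens; pixels are square), "cx", "cy" (the principal point, pixels), "k1" (the pictures are not rectified: a ray, as slopes to the right and down, at radius r is drawn at 1 + k1 r^2 times it, then the intrinsics apply), "R" (3x3) and "t" (3): a world point X has camera coordinates R X + t. Camera axes: x right, y down, z forward; pixel columns grow to the right and rows downward; lengths in m; the calibration is good to about 2 mm. A picture is of the moment at which its call begins. camera_model takes no time and is no camera call.
- ctrl.finish_job(): hands the job in; it is judged then, once.
The state is a dict: "t": time; "q": joint angles; "dq": joint speeds; "effort": joint torques, N m; "tool_pos": TCP position; "tool_rot": TCP orientation; "contact_force": force on the tool from outside, world axes, zero at the start; "wrist_torque": the same for the moment, N m; "opening": finger opening in m; "grip_force": force on a finger pad.
Only numpy, scipy, OpenCV 4.12 (cv2) and the standard library are available. Lean on these libraries where they do the work, as an engineer would, in place of code of your own. Each camera call takes 0.05 s, during which the arm holds its last target. There are 200 camera calls.

### The job

The brass locating block is stuck under the lips of the two stiff blue jaws of the stage clamp: take it by its head and rock it side to side, towards one jaw and then the other, so that it works both jaws open and comes free (it will not come by pulling straight up). Then lift it out and finish still holding it upright in the gripper, motionless over the clamp, with its foot just clear, about 2 cm above the tops of the jaws. Leave the amber jar, the glass dish and the black lens barrel where they are.

Things in the scene. Friction and masses are not known exactly. Their poses are not given: they have to be found in the camera images.
- block: Brass locating block, 0.17 to 0.35 kg, 105 mm tall, upright in the clamp; origin: centre of its underside, axes parallel to the clamp's at the start. x by y, from the underside up: foot tenon 40 x 8 mm to height 10; body 40 x 24 to 40 (its top edges are the shoulders the jaws hold down); neck 26 x 14 to 66; head for gripping 26 x 24 to 105. Gripping across x leaves the rocking sides (y) free.
- block_head (a point): Point on the block's axis in the middle of its head, 88 mm above its underside.
- clamp: Aluminium plate 110 (x) x 150 (y) x 12 mm fixed on the table, carrying the seat and two blue jaws; origin: centre of its underside on the table, z up. The block's underside sits at height 12 mm, centred, its tenon in a slot 6 mm deep, 10 mm wide (y), 44 mm long, along x; it rocks about that slot (line along x at height 12 mm) towards +y or -y. Highest parts: the jaws, 63.5 mm.
- jaw_left (a joint): Slide of the blue jaw on the clamp's +y side: m pushed outward (+y), 0 to 0.0065 (end stop); 0 to 0.001 at the start. Stiff (8 N), no spring: it stays where pushed. The upright block lifts past when both jaws exceed 0.0045; one jaw alone, even at its stop, does not free it. Rocking the block about 0.12 rad towards the jaw pushes it that far; about 0.14 to 0.17 rad reaches the stop.
- jaw_right (a joint): The same for the blue jaw on the clamp's -y side: m pushed outward (-y), 0 to 0.0065 (end stop).
- jaw_left_lip (a point): Middle of the top inner edge of the +y jaw's lip, 63.5 mm above the table, 7.5 mm from the centre line at jaw value 0 (the block's neck ends at 7 mm, its shoulder at 12 mm). The lip is 8 mm thick, 44 mm long in x; its underside is 3.5 mm above the seated block's shoulder. The jaw reaches out to 40 mm from the centre line (46.5 when open).
- jaw_right_lip (a point): Middle of the top inner edge of the -y jaw's lip, of the same shape.
- jar: Amber glass jar with black cap, 44 mm across, 55 mm tall, standing near the clamp; origin under its centre. Bystander.
- dish: Open glass sample dish, 76 mm across, 18 mm tall; origin under its centre. Bystander.
- lens: Black lens barrel, 36 mm across, 42 mm tall; origin under its centre. Bystander.
Things that resemble listed ones, but are neither listed nor needed, are in the scene too. There is more than one size of the block; the job needs the larger. There is more than one size of the clamp; the one meant has the size given above.

How it is judged:
By the outcome, as a careful person would: the job done as asked, in the order asked, and still so for the second after the job is handed in, while the arm keeps its last pose, push and grip.
It also fails if it takes over 42 s, if anything falls off the work surface, if the arm or the gripper's body presses on something with over 40 N, if the wrist force passes 120 N, or if a joint passes its speed limit or range.

## Working session

There is one attempt and no reset: what is moved stays moved. The work goes in short steps, Python scripts to look and compute and a shell command to move; the robot and the scene stay as the last step left them, time stands still between calls to the robot, and variables do not carry over. Pictures are saved under pics/ and viewed, at most 10 in all, crops included, and the job is handed in when it is done.

```bash
mkdir -p pics; cat > h.py <<'E'
import numpy as np, cv2
from station import ctrl, get_image, camera_model
def K(m):
    f=240/np.tan(np.radians(m["vertical_fov"])/2); return np.array([[f,0,m["cx"]],[0,f,m["cy"]],[0,0,1.]]), np.array([m["k1"],0,0,0,0.])
def ray(name,px):
    m=camera_model(name);k,d=K(m);R=np.array(m["R"]);t=np.array(m["t"])
    # forward model: distorted = u*(1+k1 r^2)
    u=cv2.undistortPoints(np.array(px,float).reshape(-1,1,2),k,d).reshape(-1,2)
    D=np.c_[u,np.ones(len(u))]@R; return -R.T@t, D
def onz(name,px,z):
    c,D=ray(name,px); return c+D*((z-c[2])/D[:,2])[:,None]
def proj(name,X):
    m=camera_model(name);k,d=K(m)
    return cv2.projectPoints(np.array(X,float).reshape(-1,1,3),cv2.Rodrigues(np.array(m["R"],float))[0],np.array(m["t"],float),k,d)[0].reshape(-1,2)
def tri(p1,p2):
    c1,d1=ray("top",[p1]);c2,d2=ray("side",[p2]);d1=d1[0];d2=d2[0]
    s=np.linalg.lstsq(np.c_[d1,-d2],c2-c1,rcond=None)[0]
    a=c1+s[0]*d1;b=c2+s[1]*d2; return (a+b)/2,np.linalg.norm(a-b)
E
python3 - <<'E'
from h import *
for n in("top","side"):
    cv2.imwrite(f"pics/{n}0.png",get_image(n)[:,:,::-1]); m=camera_model(n); print(n,m["vertical_fov"],m["k1"],ray(n,[(320,240)]))
print(ctrl.grip_depth,ctrl.get_obs())
E
```

```text
top 49.85829910251954 -0.07124183450777875 (array([0.3920547 , 0.07523171, 0.89417414]), array([[ 0.15996752, -0.0177904 , -0.98698354]]))
side 57.225984790140345 -0.030232036323178696 (array([ 0.28966101, -0.43773913,  0.56591769]), array([[ 0.33308186,  0.66501087, -0.66864854]]))
0.0187 {'t': 0.1, 'q': array([-1.31003095e+00,  5.33071458e-02,  1.61417884e+00,  5.16877247e-05,
        1.47597757e+00, -1.18977001e-01]), 'dq': array([ 0.00076356,  0.00051558, -0.00266343, -0.00044008, -0.00235526,
        0.00127282]), 'effort': array([ 2.61885743e-04, -3.94906497e+01, -3.71363068e+01, -1.18144939e-06,
        3.96454110e-03, -4.11947980e-06]), 'tool_pos': array([ 0.23155621, -0.57991433,  0.23016261]), 'tool_rot': array([-3.08329891e+00, -5.92559808e-01,  1.27477342e-04]), 'contact_force': array([0.51519907, 0.15155353, 0.10288541]), 'wrist_torque': array([-0.06708455, -0.00912503,  0.01310216]), 'grip_force': 0.0, 'opening': 0.08538592382128318}
```

View pics/top0.png

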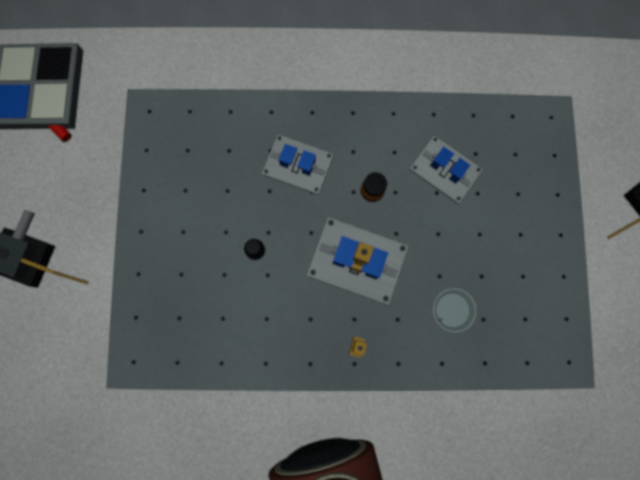

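View pics/side0.png

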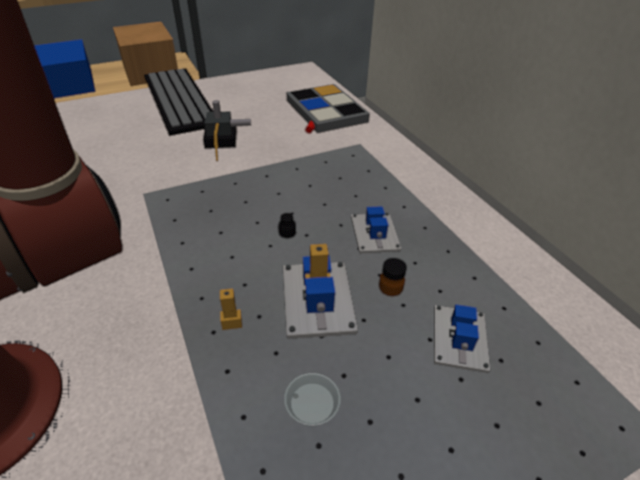

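The top view shows the large clamp at about (358,260) with the brass block standing in it, head at about (364,251). Look-alikes are the small clamps at (298,163) and (447,168), and the small loose block at (358,347). In the side view the large clamp is at (320,300) with the block head at (319,258), and the small block is at (229,305). The bystanders in the top view are the jar (374,186), lens (254,248) and dish (454,310). I choose the block in the large clamp. Next I'll measure it and check a crop.

```bash
python3 - <<'E'
from h import *
T=cv2.cvtColor(cv2.imread("pics/top0.png"),cv2.COLOR_BGR2HSV);S=cv2.cvtColor(cv2.imread("pics/side0.png"),cv2.COLOR_BGR2HSV)
print("plate/mat px",T[232,335],T[290,385],T[290,330],T[320,320],"brass",T[251,364],S[255,319],"blue",T[250,345])
def blob(H,lo,hi,roi):
    m=cv2.inRange(H,np.array(lo),np.array(hi)); k=np.zeros_like(m);x0,y0,x1,y1=roi;k[y0:y1,x0:x1]=m[y0:y1,x0:x1]
    c=cv2.findContours(k,cv2.RETR_EXTERNAL,cv2.CHAIN_APPROX_NONE)[0];return k,max(c,key=cv2.contourArea)
for n,H,roi in(("top",T,(300,210,415,310)),("side",S,(270,225,370,345))):
    k,c=blob(H,(12,90,60),(30,255,255),roi);print(n,"brass",cv2.boundingRect(c),cv2.contourArea(c))
    k,c=blob(H,(105,120,40),(128,255,255),roi);print(n,"blue",cv2.boundingRect(c),cv2.contourArea(c))
m=cv2.inRange(T,np.array((0,0,125)),np.array((180,45,255)))|cv2.inRange(T,np.array((105,120,40)),np.array((128,255,255)))
k=np.zeros_like(m);k[205:315,300:415]=m[205:315,300:415];k=cv2.morphologyEx(k,cv2.MORPH_CLOSE,np.ones((7,7)))
c=max(cv2.findContours(k,cv2.RETR_EXTERNAL,cv2.CHAIN_APPROX_NONE)[0],key=cv2.contourArea)
W=onz("top",c.reshape(-1,2),0.012)[:,:2].astype(np.float32)
r=cv2.minAreaRect(W*1000);print("plate rect mm",r,cv2.boxPoints(r).tolist())
a=cv2.resize(cv2.imread("pics/top0.png")[205:315,300:420],None,fx=3.3,fy=4,interpolation=2)
b=cv2.resize(cv2.imread("pics/side0.png")[230:340,270:370],None,fx=4,fy=4,interpolation=2)
cv2.imwrite("pics/crop1.png",np.hstack([a,b]))
E
```

```text
plate/mat px [ 86  17 117] [ 90  16 113] [96 31 83] [96 31 81] brass [85 33 47] [ 19 177 111] blue [108 204 131]
top brass (355, 243, 18, 20) 220.5
top blue (334, 237, 24, 30) 458.0
side brass (305, 244, 25, 34) 514.5
side blue (304, 277, 31, 35) 782.5
plate rect mm ((514.9713134765625, 15.753849983215332), (32.725013732910156, 49.48234176635742), 75.0457763671875) [[486.84576416015625, 6.32989501953125], [534.6522827148438, -6.438886642456055], [543.0968627929688, 25.177804946899414], [495.29034423828125, 37.94658660888672]]
```

View pics/crop1.png

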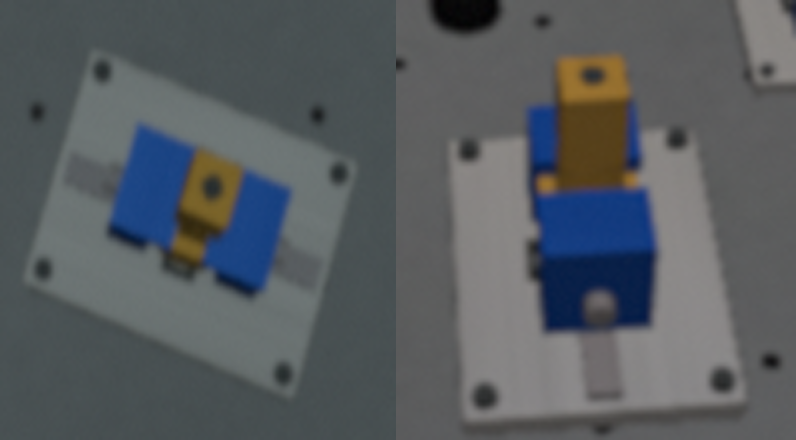

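The crop confirms the block in the large clamp. The hole in its head top is at top (364.2,251.8) and side (319.2,248.8), with the neck between two blue jaws.

```bash
python3 - <<'E'
from h import *
T=cv2.cvtColor(cv2.imread("pics/top0.png"),cv2.COLOR_BGR2HSV)
m=cv2.inRange(T,np.array((0,0,98)),np.array((180,60,255)))|cv2.inRange(T,np.array((100,100,40)),np.array((128,255,255)))
k=np.zeros_like(m);k[208:312,298:418]=m[208:312,298:418]
k=cv2.morphologyEx(k,cv2.MORPH_CLOSE,np.ones((5,5)))
c=max(cv2.findContours(k,cv2.RETR_EXTERNAL,cv2.CHAIN_APPROX_NONE)[0],key=cv2.contourArea)
W=onz("top",c.reshape(-1,2),0.012)[:,:2].astype(np.float32)
r=cv2.minAreaRect(W*1000);print("plate rect mm",r,"\n",cv2.boxPoints(r).tolist())
X,e=tri((364.2,251.8),(319.2,248.8));print("head top",X,e,onz("top",[(364.2,251.8)],.117),onz("side",[(319.2,248.8)],.117))
# plate screws: top-crop px
a=np.array([(102,72),(339,174),(283,374),(43,269)])/[3.3,4]+[300,205]
b=(np.array([(469,150),(677,139),(722,380),(484,396)])-[396,0])/4+[270,230]
for n,p in(("top",a),("side",b)):
    P=onz(n,p,.014)[:,:2]*1000;print(n,P.round(1).tolist(),"c",P.mean(0),"sides",[np.linalg.norm(P[i]-P[(i+1)%4]).round(1) for i in range(4)],[np.degrees(np.arctan2(*(P[(i+1)%4]-P[i])[::-1])).round(1) for i in range(4)])
E
```

```text
plate rect mm ((501.07415771484375, -5.5873870849609375), (148.5913543701172, 108.46946716308594), 70.5456314086914) 
 [[425.19122314453125, -57.578102111816406], [527.4678344726562, -93.70450592041016], [576.9570922851562, 46.40332794189453], [474.68048095703125, 82.52973175048828]]
head top [ 0.50242331 -0.00694716  0.11563988] 0.003956054373470166 [[ 0.50032924 -0.00617906  0.117     ]] [[ 0.50378757 -0.00853252  0.117     ]]
top [[564.8, 40.5], [520.9, -84.0], [434.6, -53.1], [478.8, 71.0]] c [499.77212825  -6.37367085] sides [np.float64(132.0), np.float64(91.6), np.float64(131.7), np.float64(91.2)] [np.float64(-109.4), np.float64(160.3), np.float64(70.4), np.float64(-19.5)]
side [[482.9, 68.5], [569.4, 37.6], [525.1, -86.1], [438.3, -55.5]] c [503.9083954   -8.86505867] sides [np.float64(91.9), np.float64(131.4), np.float64(92.0), np.float64(131.8)] [np.float64(-19.6), np.float64(-109.7), np.float64(160.6), np.float64(70.2)]
```

```bash
python3 -m crank '[[26,-24,0,0,0,0,1],[26,-24,0,0,0,0,1],[26,-24,0,0,0,0,1],[26,-24,0,0,0,0,1],[26,-24,0,0,0,0,1],[26,-24,0,0,0,0,1],[26,-24,0,0,0,0,1],[26,-24,0,0,0,0,1],[26,-24,0,0,0,0,1],[26,-24,0,0,0,0,1]]' 50; python3 -m crank '[[26,-24,0,0,0,0,1],[26,-24,0,0,0,0,1],[26,-24,0,0,0,0,1],[26,-24,0,0,0,0,1],[26,-24,0,0,0,0,1],[26,-24,0,0,0,0,1],[24,-24,0,0,0,0,1],[22,-24,0,0,0,0,1],[0,0,0,0,0,-0.1,1],[0,0,0,0,0,-0.1,1]]'; python3 -m crank '[[0,0,0,0,0,-0.1,1],[0,0,0,0,0,-0.1,1],[0,0,0,0,0,-0.1,1],[0,0,0,0,0,-0.1,1],[0,0,0,0,0,-0.1,1],[0,0,0,0,0,-0.1,1],[0,0,0,0,0,-0.05,1],[0,0,0,0,0,0,1],[0,0,0,0,0,0,1],[0,0,0,0,0,0,1]]'
cat >> h.py <<'E'
from scipy.spatial.transform import Rotation as Ro
def delta(p,yaw=-19.5):
    """tool-frame shift (mm) to TCP p and tool-frame rotvec to 'down with tool y at yaw'"""
    o=ctrl.get_obs();R=Ro.from_rotvec(o["tool_rot"]);a=np.radians(yaw)
    y=np.array([np.cos(a),np.sin(a),0]);z=np.array([0,0,-1.]);G=Ro.from_matrix(np.c_[np.cross(y,z),y,z])
    print("t",round(o["t"],2),"pos",o["tool_pos"].round(4),"shift mm",(R.inv().apply(np.array(p)-o["tool_pos"])*1000).round(1),"turn",(R.inv()*G).as_rotvec().round(3),"f",o["contact_force"].round(1),"tq",o["wrist_torque"].round(2),"open",round(o["opening"],4),"grip",round(o["grip_force"],1))
E
python3 -c "
from h import *
delta((.502,-.007,.0813))"
```

```text
t: 0.93
tool_pos: [0.3843, -0.2594, 0.2308]
tool_rot: [-3.085, -0.592, 0.0]
contact_force: [0.7, 0.6, 0.2]
opening: 0.0852
grip_force: 0.0
t: 1.77
tool_pos: [0.5006, -0.006, 0.2306]
tool_rot: [-3.006, -0.911, 0.002]
contact_force: [0.7, -0.3, 0.8]
opening: 0.0851
grip_force: 0.0
t: 2.6
tool_pos: [0.5005, -0.0079, 0.231]
tool_rot: [-2.567, -1.811, 0.001]
contact_force: [0.9, 0.2, 0.5]
opening: 0.0853
grip_force: 0.0
t 2.6 pos [ 0.5005 -0.0079  0.231 ] shift mm [  1.4   1.2 149.7] turn [-0.     0.    -0.002] f [0.9 0.2 0.5] tq [0.04 0.   0.01] open 0.0853 grip 0.0
```

```bash
python3 -m crank '[[1,1,25,0,0,0,1],[0,0,25,0,0,0,1],[0,0,25,0,0,0,1],[0,0,25,0,0,0,1],[0,0,20,0,0,0,1],[0,0,15,0,0,0,1],[0,0,10,0,0,0,1],[0,0,5,0,0,0,1],[0,0,0,0,0,0,1],[0,0,0,0,0,0,1]]'; python3 - <<'E'
from h import *
delta((.502,-.007,.0813))
b=cv2.resize(get_image("side")[190:350,230:400,::-1],None,fx=3.5,fy=3.5,interpolation=2)
cv2.imwrite("pics/side1.png",b)
E
```

```text
t: 3.43
tool_pos: [0.5024, -0.0074, 0.082]
tool_rot: [2.566, 1.812, 0.001]
contact_force: [0.1, 0.7, -0.7]
opening: 0.0854
grip_force: 0.0
t 3.43 pos [ 0.5024 -0.0074  0.082 ] shift mm [ 0.3 -0.6  0.7] turn [ 0.001 -0.    -0.001] f [ 0.1  0.7 -0.7] tq [-0.01  0.04  0.03] open 0.0854 grip 0.0
```

View pics/side1.png

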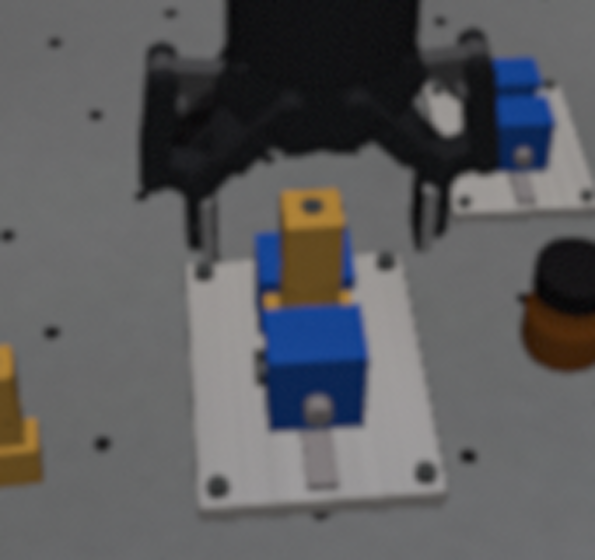

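The fingers straddle the head symmetrically: pads at crop x≈205 and 425, head centre at 312. Closing.

```bash
python3 -m crank '[[0,0,0,0,0,0,-1],[0,0,0,0,0,0,-1],[0,0,0,0,0,0,-1],[0,0,0,0,0,0,-1],[0,0,0,0,0,0,-1],[0,0,0,0,0,0,-1],[0,0,0,0,0,0,-1],[0,0,0,0,0,0,-1],[0,0,0,0,0,0,-1],[0,0,0,0,0,0,-1]]' 100; python3 -c "
from h import *
delta((.502,-.007,.0813))"
```

```text
t: 4.32
tool_pos: [0.5022, -0.0074, 0.0817]
tool_rot: [2.566, 1.812, 0.001]
contact_force: [0.1, -0.5, 3.6]
opening: 0.0251
grip_force: 98.2
t 4.32 pos [ 0.5022 -0.0074  0.0817] shift mm [ 0.3 -0.3  0.4] turn [ 0.001 -0.    -0.001] f [ 0.1 -0.5  3.6] tq [-0.02  0.01  0.02] open 0.0251 grip 98.2
```

```bash
python3 -m crank '[[1.4,0,-0.04,0,-0.02,0,-1],[1.4,0,-0.04,0,-0.02,0,-1],[1.4,0,-0.04,0,-0.02,0,-1],[1.4,0,-0.04,0,-0.02,0,-1],[1.4,0,-0.04,0,-0.02,0,-1],[1.4,0,-0.04,0,-0.02,0,-1],[1.4,0,-0.04,0,-0.02,0,-1],[0,0,0,0,0,0,-1],[0,0,0,0,0,0,-1],[0,0,0,0,0,0,-1]]'; python3 -c "
from h import *
delta((.5022,-.0074,.0817))"
```

```text
t: 5.15
tool_pos: [0.5053, 0.0012, 0.0814]
tool_rot: [2.493, 1.762, -0.179]
contact_force: [-1.0, -4.4, 5.6]
opening: 0.025
grip_force: 98.8
t 5.15 pos [0.5053 0.0012 0.0814] shift mm [-9.1 -0.1  1. ] turn [0.001 0.144 0.   ] f [-1.  -4.4  5.6] tq [-0.92  0.32 -0.01] open 0.025 grip 98.8
```

```bash
python3 -m crank '[[0.7,0,0,0,-0.01,0,-1],[0.7,0,0,0,-0.01,0,-1],[0.7,0,0,0,-0.01,0,-1],[0,0,0,0,0,0,-1],[0,0,0,0,0,0,-1],[0,0,0,0,0,0,-1],[0,0,0,0,0,0,-1],[0,0,0,0,0,0,-1],[0,0,0,0,0,0,-1],[0,0,0,0,0,0,-1]]'; python3 - <<'E'
from h import *
delta((.5022,-.0074,.0817))
b=cv2.resize(get_image("side")[190:350,230:400,::-1],None,fx=3.5,fy=3.5,interpolation=2)
cv2.imwrite("pics/side2.png",b)
E
```

```text
t: 5.98
tool_pos: [0.5058, 0.0026, 0.0813]
tool_rot: [2.477, 1.75, -0.217]
contact_force: [-3.6, -6.3, 6.9]
opening: 0.0248
grip_force: 98.9
t 5.98 pos [0.5058 0.0026 0.0813] shift mm [-10.5  -0.1   1.5] turn [ 0.     0.175 -0.   ] f [-3.6 -6.3  6.9] tq [-0.89  0.34 -0.  ] open 0.0248 grip 98.9
```

View pics/side2.png

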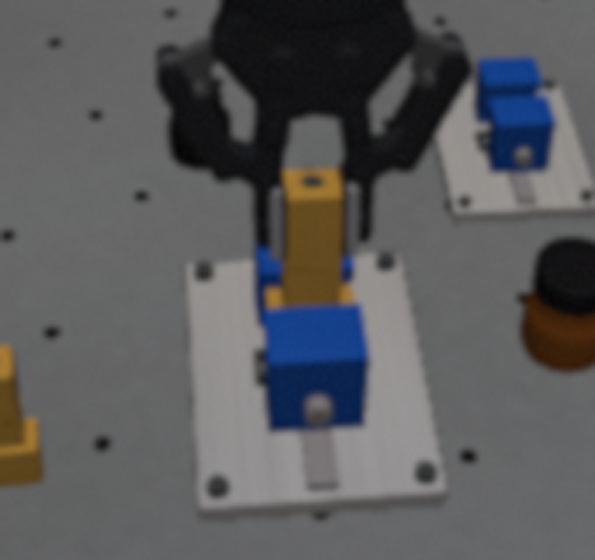

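The view shows the head leaning towards the far jaw, near jaw unmoved, and moderate forces. Now the other way.

```bash
python3 -m crank '[[-1.7,0,0,0,0.025,0,-1],[-1.7,0,0,0,0.025,0,-1],[-1.7,0,0,0,0.025,0,-1],[-1.7,0,0,0,0.025,0,-1],[-1.7,0,0,0,0.025,0,-1],[-1.7,0,0,0,0.025,0,-1],[-1.7,0,0,0,0.02,0,-1],[-1.4,0,0,0,0.02,0,-1],[-1.4,0,0,0,0.02,0,-1],[-1.4,0,0,0,0.02,0,-1]]'; python3 -m crank '[[-1.4,0,0,0,0.02,0,-1],[-1.4,0,0,0,0.02,0,-1],[-1.4,0,0,0,0.02,0,-1],[-1.4,0,0,0,0.02,0,-1],[0,0,0,0,0,0,-1],[0,0,0,0,0,0,-1],[0,0,0,0,0,0,-1],[0,0,0,0,0,0,-1],[0,0,0,0,0,0,-1],[0,0,0,0,0,0,-1]]'; python3 -c "
from h import *
delta((.5022,-.0074,.0817))"
```

```text
t: 6.87
tool_pos: [0.5009, -0.0104, 0.0817]
tool_rot: [-2.535, -1.791, -0.082]
contact_force: [3.3, 3.2, 1.3]
opening: 0.0247
grip_force: 98.3
t: 7.7
tool_pos: [0.4989, -0.0158, 0.0814]
tool_rot: [-2.495, -1.762, -0.178]
contact_force: [2.7, 4.8, 1.8]
opening: 0.0247
grip_force: 98.4
t 7.7 pos [ 0.4989 -0.0158  0.0814] shift mm [9.  0.3 1. ] turn [-0.    -0.142 -0.001] f [2.7 4.8 1.8] tq [ 0.77 -0.56  0.02] open 0.0247 grip 98.4
```

Push a little further, to the same tilt as on the first side, then take an image.

```bash
python3 -m crank '[[-0.8,0,0,0,0.01,0,-1],[-0.8,0,0,0,0.01,0,-1],[-0.8,0,0,0,0.01,0,-1],[-0.4,0,0,0,0.005,0,-1],[0,0,0,0,0,0,-1],[0,0,0,0,0,0,-1],[0,0,0,0,0,0,-1],[0,0,0,0,0,0,-1],[0,0,0,0,0,0,-1],[0,0,0,0,0,0,-1]]'; python3 - <<'E'
from h import *
delta((.5022,-.0074,.0817))
im=get_image("side")[:,:,::-1]; cv2.imwrite("pics/side3full.png",im)
b=cv2.resize(im[190:350,230:400],None,fx=3.5,fy=3.5,interpolation=2)
cv2.imwrite("pics/side3.png",b)
E
```

```text
t: 8.53
tool_pos: [0.4983, -0.0175, 0.0813]
tool_rot: [-2.475, -1.748, -0.222]
contact_force: [5.1, 9.9, 3.5]
opening: 0.0247
grip_force: 98.3
t 8.53 pos [ 0.4983 -0.0175  0.0813] shift mm [10.7  0.3  1.6] turn [ 0.    -0.179 -0.   ] f [5.1 9.9 3.5] tq [ 0.99 -0.6  -0.07] open 0.0247 grip 98.3
```

View pics/side3.png

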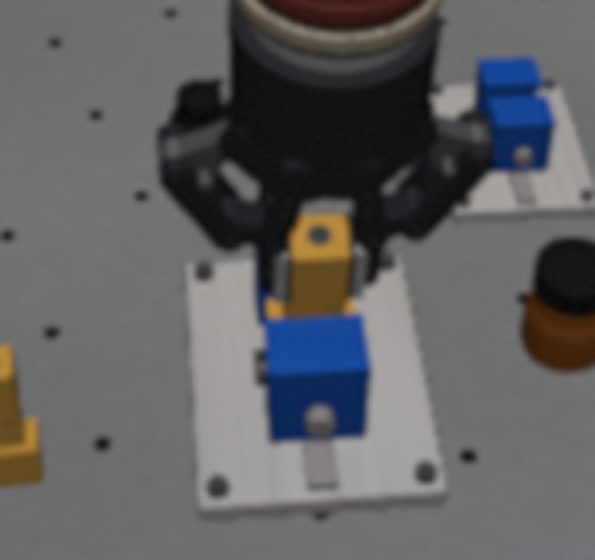

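The near jaw's front bottom edge has moved from crop y≈428 to 438, so it has been pushed out. I'll return upright and compute both jaw shifts.

```bash
python3 -m crank '[[1.8,0,0,0,-0.025,0,-1],[1.8,0,0,0,-0.025,0,-1],[1.8,0,0,0,-0.025,0,-1],[1.8,0,0,0,-0.025,0,-1],[1.8,0,0,0,-0.025,0,-1],[1.8,0,0,0,-0.025,0,-1],[1.8,0,0,0,-0.025,0,-1],[0,0,0,0,0,0,-1],[0,0,0,0,0,0,-1],[0,0,0,0,0,0,-1]]'; python3 - <<'E'
from h import *
delta((.5022,-.0074,.0817))
im=get_image("side")[:,:,::-1].copy(); cv2.imwrite("pics/side4full.png",im)
a=np.radians(70.5);u=np.array([np.cos(a),np.sin(a),0]);v=np.array([np.sin(a),-np.cos(a),0]);c=np.array([.5035,-.0085,0])
old=cv2.imread("pics/side0.png");g=lambda i:cv2.cvtColor(i,cv2.COLOR_BGR2GRAY)
# near jaw: template on its lower face/edge
P=proj("side",[c-.040*u+[0,0,.02],c-.0465*u+[0,0,.02]]);print("near jaw px for 6.5mm",P[1]-P[0])
P2=proj("side",[c+.035*u-.022*v+[0,0,.05],c+.0415*u-.022*v+[0,0,.05]]);print("far jaw left edge px",P2,P2[1]-P2[0])
x0,y0,x1,y1=302,300,340,318
r=cv2.matchTemplate(im[y0-8:y1+8,x0-8:x1+8],old[y0:y1,x0:x1],cv2.TM_SQDIFF)
for dy in range(0,6):print(dy,int(r[8+dy].min()/1e3),r[8+dy].argmin()-8)
b=np.hstack([cv2.resize(q[235:315,285:355],None,fx=5.5,fy=7,interpolation=2) for q in(old,im)]);cv2.imwrite("pics/cmp.png",b)
E
```

```text
t: 9.42
tool_pos: [0.5016, -0.0074, 0.0817]
tool_rot: [-2.565, -1.812, 0.0]
contact_force: [0.5, 1.7, 1.4]
opening: 0.0255
grip_force: 98.4
t 9.42 pos [ 0.5016 -0.0074  0.0817] shift mm [0.2 0.6 0. ] turn [-0.001 -0.001 -0.001] f [0.5 1.7 1.4] tq [ 0.31 -0.25  0.02] open 0.0255 grip 98.4
near jaw px for 6.5mm [0.42390747 3.27490065]
far jaw left edge px [[302.68000258 264.70506167]
 [302.39639462 261.92893048]] [-0.28360796 -2.77613119]
0 1452 0
1 882 0
2 462 0
3 401 0
4 813 0
5 1599 0
```

View pics/cmp.png

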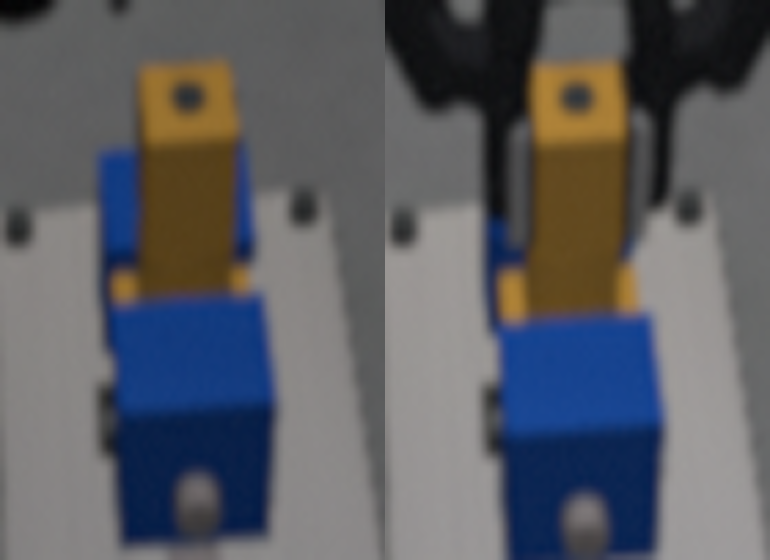

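```bash
python3 - <<'E'
import cv2,numpy as np
o=cv2.imread("pics/side0.png");n=cv2.imread("pics/side4full.png")
for x in (305,306,307,329,330):
    print(x);print(o[266:280,x,0].tolist());print(n[258:280,x,0].tolist())
E
```

```text
305
[125, 125, 124, 120, 105, 84, 70, 67, 62, 58, 56, 68, 90, 106]
[19, 19, 22, 23, 20, 18, 20, 34, 67, 91, 96, 87, 80, 82, 80, 77, 73, 68, 67, 66, 64, 67]
306
[129, 128, 129, 125, 108, 85, 73, 67, 59, 51, 51, 70, 99, 119]
[31, 33, 33, 33, 32, 29, 28, 40, 66, 88, 93, 87, 82, 82, 81, 75, 66, 59, 58, 56, 55, 61]
307
[128, 128, 128, 124, 106, 83, 71, 65, 58, 48, 51, 72, 103, 123]
[52, 54, 53, 54, 52, 52, 50, 52, 66, 80, 84, 81, 81, 82, 80, 75, 63, 57, 55, 54, 53, 62]
329
[125, 124, 118, 99, 79, 71, 71, 72, 70, 72, 87, 109, 125, 127]
[44, 48, 47, 47, 50, 54, 53, 53, 54, 57, 65, 80, 95, 103, 98, 84, 72, 66, 65, 62, 71, 99]
330
[129, 128, 119, 103, 86, 84, 92, 102, 105, 103, 108, 118, 126, 127]
[65, 68, 68, 68, 70, 71, 71, 70, 71, 75, 84, 101, 120, 130, 129, 119, 107, 100, 97, 92, 92, 109]
```

The near jaw is out by about 5 mm or more. The far jaw's shift is uncertain, so I'll rock that way again, slightly further.

```bash
python3 -m crank '[[1.8,0,0,0,-0.025,0,-1],[1.8,0,0,0,-0.025,0,-1],[1.8,0,0,0,-0.025,0,-1],[1.8,0,0,0,-0.025,0,-1],[1.8,0,0,0,-0.025,0,-1],[1.8,0,0,0,-0.025,0,-1],[1.8,0,0,0,-0.025,0,-1],[0,0,0,0,0,0,-1],[0,0,0,0,0,0,-1],[0,0,0,0,0,0,-1]]'; python3 -c "
from h import *
delta((.5022,-.0074,.0817))"
```

```text
t: 10.3
tool_pos: [0.5053, 0.0029, 0.0813]
tool_rot: [2.476, 1.748, -0.225]
contact_force: [-4.0, -7.0, 5.5]
opening: 0.0248
grip_force: 98.6
t 10.3 pos [0.5053 0.0029 0.0813] shift mm [-10.7   0.5   1.5] turn [-0.002  0.18  -0.001] f [-4.  -7.   5.5] tq [-0.7   0.49 -0.02] open 0.0248 grip 98.6
```

```bash
python3 -m crank '[[0.8,0,0,0,-0.01,0,-1],[0.8,0,0,0,-0.01,0,-1],[0.4,0,0,0,0,0,-1],[0.4,0,0,0,0,0,-1],[0,0,0,0,0,0,-1],[0,0,0,0,0,0,-1],[0,0,0,0,0,0,-1],[0,0,0,0,0,0,-1],[0,0,0,0,0,0,-1],[0,0,0,0,0,0,-1]]'; python3 -c "
from h import *
delta((.5022,-.0074,.0817))"
```

```text
t: 11.13
tool_pos: [0.5054, 0.0033, 0.0813]
tool_rot: [2.464, 1.738, -0.254]
contact_force: [-7.5, -14.5, 8.5]
opening: 0.0249
grip_force: 98.9
t 11.13 pos [0.5054 0.0033 0.0813] shift mm [-11.    0.5   1.9] turn [-0.002  0.204 -0.002] f [ -7.5 -14.5   8.5] tq [-1.33  0.98 -0.02] open 0.0249 grip 98.9
```

The far jaw is at its stop: force jumped to 16 N with hardly any motion. Now the same to the near side for margin.

```bash
python3 -m crank '[[-1.8,0,0,0,0.023,0,-1],[-1.8,0,0,0,0.023,0,-1],[-1.8,0,0,0,0.023,0,-1],[-1.8,0,0,0,0.023,0,-1],[-1.8,0,0,0,0.023,0,-1],[-1.8,0,0,0,0.023,0,-1],[-1.8,0,0,0,0.023,0,-1],[-1.8,0,0,0,0.023,0,-1],[-1.8,0,0,0,0.023,0,-1],[-1.8,0,0,0,0.023,0,-1]]'; python3 -m crank '[[-1.6,0,0,0,0.023,0,-1],[-1.6,0,0,0,0.023,0,-1],[-1.6,0,0,0,0.023,0,-1],[-1.6,0,0,0,0.023,0,-1],[-1.6,0,0,0,0.023,0,-1],[-1.6,0,0,0,0.023,0,-1],[-1,0,0,0,0.015,0,-1],[0,0,0,0,0,0,-1],[0,0,0,0,0,0,-1],[0,0,0,0,0,0,-1]]';python3 -c "
from h import *
delta((.5022,-.0074,.0817))"
```

```text
t: 11.97
tool_pos: [0.5006, -0.0098, 0.0818]
tool_rot: [-2.547, -1.799, -0.048]
contact_force: [-0.2, -0.4, -2.4]
opening: 0.025
grip_force: 98.0
t: 12.8
tool_pos: [0.4979, -0.0175, 0.0816]
tool_rot: [-2.466, -1.742, -0.241]
contact_force: [4.4, 11.2, -1.5]
opening: 0.0249
grip_force: 98.3
t 12.8 pos [ 0.4979 -0.0175  0.0816] shift mm [10.8  0.7  2. ] turn [-0.001 -0.195 -0.001] f [ 4.4 11.2 -1.5] tq [ 1.03 -0.24  0.09] open 0.0249 grip 98.3
```

```bash
python3 -m crank '[[1.7,0,0,0,-0.0245,0,-1],[1.7,0,0,0,-0.0245,0,-1],[1.7,0,0,0,-0.0245,0,-1],[1.7,0,0,0,-0.0245,0,-1],[1.7,0,0,0,-0.0245,0,-1],[1.7,0,0,0,-0.0245,0,-1],[1.7,0,0,0,-0.0245,0,-1],[1.7,0,0,0,-0.0235,0,-1],[0,0,0,0,0,0,-1],[0,0,0,0,0,0,-1]]';python3 -c "
from h import *
delta((.5022,-.0074,.0817))"
python3 -m crank '[[0,0,-0.5,0,0,0,-1],[0,0,-0.5,0,0,0,-1],[0,0,-0.5,0,0,0,-1],[0,0,-0.5,0,0,0,-1],[0,0,-0.5,0,0,0,-1],[0,0,-0.5,0,0,0,-1],[0,0,-0.5,0,0,0,-1],[0,0,-0.5,0,0,0,-1],[0,0,-1,0,0,0,-1],[0,0,0,0,0,0,-1]]';python3 -c "
from h import *
delta((.5022,-.0074,.0817))"
```

```text
t: 13.63
tool_pos: [0.5018, -0.0071, 0.0824]
tool_rot: [2.563, 1.811, -0.009]
contact_force: [0.6, -0.3, -2.2]
opening: 0.0253
grip_force: 98.4
t 13.63 pos [ 0.5018 -0.0071  0.0824] shift mm [-0.1  0.5  0.7] turn [-0.001  0.006  0.   ] f [ 0.6 -0.3 -2.2] tq [-0.01 -0.   -0.05] open 0.0253 grip 98.4
t: 14.47
tool_pos: [0.502, -0.0076, 0.088]
tool_rot: [2.562, 1.81, -0.009]
contact_force: [0.0, 0.3, -2.3]
opening: 0.0253
grip_force: 98.4
t 14.47 pos [ 0.502  -0.0076  0.088 ] shift mm [0.3 0.1 6.3] turn [ 0.     0.008 -0.   ] f [ 0.   0.3 -2.3] tq [-0.03 -0.04 -0.03] open 0.0253 grip 98.4
```

Free: 6 mm up and only the block's weight on the wrist. Lift on.

```bash
python3 -m crank '[[0,0,-2,0,0,0,-1],[0,0,-3,0,0,0,-1],[0,0,-3,0,0,0,-1],[0,0,-3,0,0,0,-1],[0,0,-3,0,0,0,-1],[0,0,-3,0,0,0,-1],[0,0,-3,0,0,0,-1],[0,0,-2,0,0,0,-1],[0,0,0,0,0,0,-1],[0,0,0,0,0,0,-1]]';python3 -m crank '[[0,0,-4,0,0,0,-1],[0,0,-5,0,0,0,-1],[0,0,-5,0,0,0,-1],[0,0,-6,0,0,0,-1],[0,0,-6,0,0,0,-1],[0,0,-6,0,0,0,-1],[0,0,-5,0,0,0,-1],[0,0,-4,0,0,0,-1],[0,0,-2,0,0.008,0,-1],[0,0,0,0,0,0,-1]]';python3 - <<'E'
from h import *
delta((.5022,-.0074,.1532))
b=cv2.resize(get_image("side")[170:350,230:400,::-1],None,fx=3.3,fy=3.3,interpolation=2)
cv2.imwrite("pics/side5.png",b)
E
```

```text
t: 15.3
tool_pos: [0.502, -0.0072, 0.1098]
tool_rot: [2.563, 1.81, -0.009]
contact_force: [-0.3, 0.6, -3.1]
opening: 0.0244
grip_force: 98.4
t: 16.13
tool_pos: [0.5024, -0.007, 0.1534]
tool_rot: [2.566, 1.812, 0.003]
contact_force: [0.1, -0.2, -1.8]
opening: 0.0245
grip_force: 98.4
t 16.13 pos [ 0.5024 -0.007   0.1534] shift mm [-0.4 -0.   0.2] turn [ 0.001 -0.002 -0.001] f [ 0.1 -0.2 -1.8] tq [-0.    0.03  0.03] open 0.0245 grip 98.4
```

View pics/side5.png

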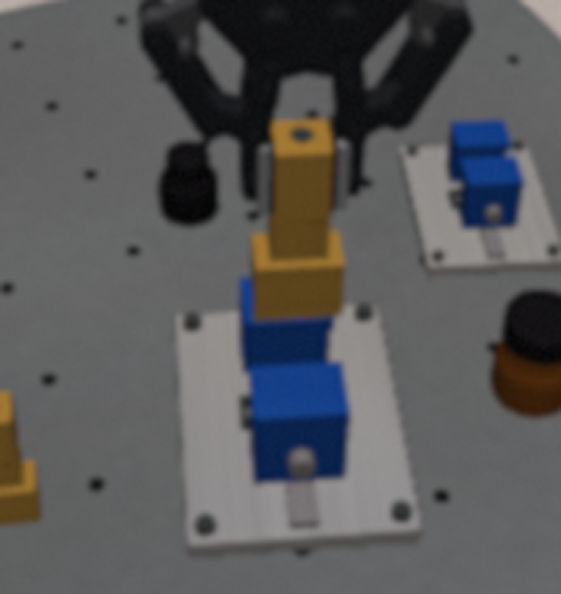

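The block hangs over the clamp, upright and clear of both opened jaws; lens and jar unmoved. A quick tilt check against the projected upright block.

```bash
python3 - <<'E'
from h import *
u=np.array([np.cos(a:=np.radians(70.5)),np.sin(a),0]);v=np.array([np.sin(a),-np.cos(a),0])
base=np.array([.504,-.0085,.0837])
for tilt in(-.06,-.03,0,.03,.06):
    R=Ro.from_rotvec(v*tilt).as_matrix();f=lambda x,y,z: base+[0,0,.088]+R@(x*v+y*u+[0,0,z-.088])
    p=proj("side",[f(0,0,.105),f(-.02,-.012,.04),f(.02,-.012,.04),f(-.02,-.012,.010),f(.02,-.012,.010)])
    print(tilt,((p-[230,170])*3.3).round(0).tolist())
E
python3 -m crank '[[0,0,0,0,0,0,-1],[0,0,0,0,0,0,-1],[0,0,0,0,0,0,-1],[0,0,0,0,0,0,-1],[0,0,0,0,0,0,-1],[0,0,0,0,0,0,-1],[0,0,0,0,0,0,-1],[0,0,0,0,0,0,-1],[0,0,0,0,0,0,-1],[0,0,0,0,0,0,-1]]'
```

```text
-0.06 [[299.0, 134.0], [253.0, 273.0], [343.0, 268.0], [253.0, 323.0], [341.0, 319.0]]
-0.03 [[299.0, 134.0], [253.0, 271.0], [343.0, 267.0], [253.0, 320.0], [340.0, 316.0]]
0 [[299.0, 135.0], [253.0, 270.0], [343.0, 265.0], [253.0, 317.0], [340.0, 313.0]]
0.03 [[299.0, 136.0], [253.0, 268.0], [342.0, 263.0], [252.0, 314.0], [339.0, 310.0]]
0.06 [[299.0, 137.0], [252.0, 266.0], [342.0, 262.0], [252.0, 311.0], [338.0, 306.0]]
t: 17.02
tool_pos: [0.5021, -0.0069, 0.1527]
tool_rot: [-2.566, -1.812, -0.001]
contact_force: [-0.1, 0.6, -2.5]
opening: 0.0248
grip_force: 98.4
```

Observed corners (hole at 301,134, shoulder at y≈270/265, bottom at y≈318/315) match an upright block within about 0.02 rad. Handing in.

```bash
python3 -c "
from station import ctrl
print(ctrl.finish_job())"
```

```text
the job is handed in; nothing more can be done
None
```

The block was rocked free and is held upright and still in the gripper, with its foot about 2 cm above the jaw tops over the clamp; the job was handed in at about 17 s, and the jar, dish and lens barrel were not touched.

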